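# Nudge the carving panel home against fence and red stop

## Robot

A 6-joint arm with a two-finger parallel gripper is mounted at the origin on the work surface. World frame = base frame: x ahead of the robot, y to its left, z up, the work surface at z = 0. Lengths are in m, angles in rad, forces in N, time in s.
With the tool pointing down it reaches from about 0.35 to 0.775 m from the base axis. Payload 7.3 kg.
Tool frame: the origin (TCP) lies on the front face of the gripper's body, between the roots of the fingers; the fingertips stand ahead of it and the grasp point (between the pads) lies 47 mm ahead of it (finger_overhang is the z of the fingertips in the tool frame, in m); z points along the fingers, y is the line along which they close (so a half turn about z gives the same grasp; the last joint's range is limited). The gripper opens to 92 mm and grips with 3 to 60 N. Pads are 19 mm wide; open, the fingers measure 130 mm over their backs; the gripper's body (75 mm by 190 mm) begins 47 mm behind the grasp point.
Start: joints at [1.066, 0.342, 1.524, -0, 1.275, -0.146], TCP at [0.184, 0.492, 0.292] pointing down, gripper open.
Joint ranges: [-2.53, 2.53], [-0.77, 2.02], [0.04, 2.7], [-1, 4.14], [0.28, 2.66], [-3.11, 3.11]. Speed limits (rad/s): [2.57, 2.57, 3.14, 3.14, 3.14, 3.14].

## Interface

Orientations are given as [roll, pitch, yaw] about the fixed x, y, z axes, in that order (R = Rz(yaw) Ry(pitch) Rx(roll)).
In Python, from cell import * gives the robot as it stands. The module is installed in compiled form; this text tells all that it offers.
- The arm moves only by the tool arm_command, never from a script. Its argument "series" is a list of rows, each an object of numbers: "x", "y", "z": the shift along the tool's x, y, z in mm; "rx", "ry", "rz": the turn, a rotation vector about the tool's x, y, z in degrees. A call has 1 to 20 rows; each row is the pose to reach, as a shift and turn from the pose commanded when the call began, along the tool's axes at that moment; what a row does not reach only later rows make up. A row lasts 1/10 s, in which the tool goes at most 50 mm and 8.59 degrees, less where a joint would pass 70% of its speed; a pose out of reach is approached as far as the arm can. A call with a gripper value outside its range is refused whole. "hand" is the finger opening in mm, from 0 to 91.8, set as the call begins (left out, the last holds). The fingers move at their own pace and stop on an object; "squeeze" is the grip in N (left out, the last holds). Time passes only in rows, so rows that repeat a pose let the fingers close. It gives the time, the measured TCP pose, the force, the opening and the grip force at its end, in the units of the state.
- observe(): the state, without advancing time (a new reading comes with each control period).
- read_camera(name): name is "scene" or "top" or "wrist"; returns a dict with "pixels" (400x640x3 uint8, blue, green, red), "K" (3x3 intrinsics, pixels), "rvec" (rotation vector, rad) and "tvec" (3), from world to camera coordinates, as OpenCV has them. Camera axes: x right, y down, z forward; pixel columns grow to the right and rows downward; lengths in m; the calibration is good to about 2 mm. The wrist camera is an equidistant fisheye: a pixel r from the principal point sees the ray r / f radians off the axis. A picture is of the moment at which its call begins. There is no depth.
- hand_in(): hands the job in; it is judged then, once.
Trained networks look in a picture, given as the dict that the camera call returned (one of the last four; its "shot" number tells which), for a name from the list of things; names that differ only in an ending like _2 or _b are one class to them, and where a whole thing is asked for, a point or a joint stands for the part that bears it (a point fixed in the world has none). Each returns a list of dicts, best first, with "confidence" (0 to 1); they miss things now and then, are a little off and sometimes report something else, mostly with a low value. They report only what shows in the picture. A call takes as long as a camera call. They do not tell look-alikes from the thing itself.
- boxes_of(picture, query): "point" ([x, y, z] in m, in world coordinates, good to about 4 mm: the middle of the surface that is visible of it).
- trace(picture, query): "pixels" (400x640 bool, what is visible of it).
- mark_of(picture, query): "point" ([x, y, z] in m, in world coordinates, good to about 4 mm: a listed point, or the origin of a listed thing).
The state is a dict: "time": time; "qpos": joint angles; "qvel": joint speeds; "joint_efforts": joint torques, N m; "tool_pos": TCP position; "tool_rot": TCP orientation; "contact_force": force on the tool from outside, world axes, zero at the start; "torque": the same for the moment, N m; "opening": finger opening in m; "grip_force": force on a finger pad.
Only numpy, scipy, OpenCV 4.12 (cv2) and the standard library are available. Lean on these libraries where they do the work, as an engineer would, in place of code of your own. Each camera call takes 0.05 s, during which the arm holds its last target. There are 200 camera calls.

## Task

Get the panel ready for carving: push it along the bench until its far long edge lies flush against the dark wooden fence and its end is up against the red stop (not the plain wooden one). Only push it with the fingers, keeping it flat on the bench and never lifting or tipping it; leave the chisels and the wax tin undisturbed, and finish with the hand clear.

Things in the scene. Friction and masses are not known exactly. Their poses are not given: they have to be found in the camera images.
- panel: loose pale wooden panel with carved spirals on top, a flat block 90 mm (its x) by 150 mm (its y) by 32 mm high, about 0.3 kg; origin at the centre of its underside. It starts 15 to 60 mm short of the fence (towards the robot), turned by up to about 23 degrees from the fence's direction, between the lines of the two stops. Smooth wood: it slides on the bench (friction about 0.4).
- fence: dark wooden batten screwed to the bench, 40 mm (x) by 410 mm (y) by 22 mm high; origin at the centre of its underside. Its long face towards the robot, at x = -20 mm in its own frame, is the one the panel goes against. It is turned by up to about 15 degrees from start to start.
- red_stop: red painted wooden block screwed to the bench at one end of the fence (left or right, varies), 70 mm (x, square to the fence) by 25 mm (y) by 22 mm high, same yaw as the fence; origin under its centre, 55 mm to the robot's side of the fence's centre line and 192.5 mm from the fence's middle. The panel's end goes against its inner face, 180 mm from the fence's middle.
- plain_stop: plain brown wooden block of the same size, screwed down at the other end of the fence. Not the one to use.
- wide_chisel: carving chisel with a 34 mm blade and mid-brown handle; lies flat along its own x axis, steel blade towards +x, about 224 mm long (x from -112 to +112), handle 26 mm thick; origin on the underside near the middle. Not part of the work: leave it alone.
- narrow_chisel: carving chisel with a 14 mm blade and dark handle; lies flat along its own x axis, steel blade towards +x, about 224 mm long (x from -112 to +112), handle 26 mm thick; origin on the underside near the middle. Not part of the work: leave it alone.
- wax_tin: round brass-coloured tin, 60 mm across, 50 mm high, standing beyond the fence; origin at the centre of its underside. Leave it alone.
Things that resemble listed ones, but are neither listed nor needed, are in the scene too. What is shaped like the panel but turquoise is not meant. What is shaped like the red_stop but green is not meant.

How it is judged:
By the outcome, as a careful person would: the job done as asked, in the order asked, and still so for the second after the job is handed in, with the robot touching nothing.
It also fails if it takes over 67 s, if anything falls off the work surface, if the arm or the gripper's body presses on something with over 40 N, if the wrist force passes 120 N, or if a joint passes its speed limit or range.

## Working session

There is one attempt and no reset: what is moved stays moved. The work goes in short steps, Python scripts to look and compute and a tool call to move; the robot and the scene stay as the last step left them, time stands still between calls to the robot, and variables do not carry over. Pictures are saved under pics/ and viewed, at most 10 in all, crops included, and the job is handed in when it is done.

Besides the shell and the picture viewer there is one more tool, called after "Call:" as name([rows], argument=value, ...), one row to a line, values as JSON. arm_command: Moves the arm, as the interface text tells. Its arguments: {"type":"object","properties":{"series":{"type":"array"},"hand":{"type":"number"},"squeeze":{"type":"number"}},"required":["series"]}

```bash
mkdir -p pics
python3 - <<'E'
from cell import *
import cv2
s=observe();print(s['tool_pos'],s['tool_rot'],s['time'],s['opening'])
p=read_camera("top");cv2.imwrite("pics/top.png",p['pixels'])
print(p['K'],p['rvec'],p['tvec'])
for n in["panel","fence","red_stop","plain_stop","wide_chisel","narrow_chisel","wax_tin"]:
    print(n,[(d['confidence'],d['point']) for d in mark_of(p,n)])
E
```

```text
[0.18418555 0.49129913 0.29153258] [-3.14005238e+00 -2.00839939e-04  2.78278160e+00] 0.0 0.09154908938279277
[[389.03498992   0.         318.27357502]
 [  0.         389.03498992 199.63108885]
 [  0.           0.           1.        ]] [ 2.11572672 -2.14690321  0.21362541] [0.01543063 0.53153505 0.79014747]
panel [(0.78, [0.5587, -0.0927, 0.0005]), (0.55, [0.3481, -0.0697, 0.0006])]
fence [(0.67, [0.6716, -0.0525, -0.0023]), (0.47, [0.7252, 0.0128, -0.0001])]
red_stop [(0.71, [0.431, 0.0649, -0.0026]), (0.66, [0.5983, 0.1321, -0.0012])]
plain_stop [(0.6, [0.6427, -0.2546, 0.0003])]
wide_chisel [(0.88, [0.5658, 0.2163, -0.0032])]
narrow_chisel [(0.82, [0.642, -0.3304, -0.0032])]
wax_tin [(0.8, [0.7242, 0.0151, -0.002])]
```

View pics/top.png

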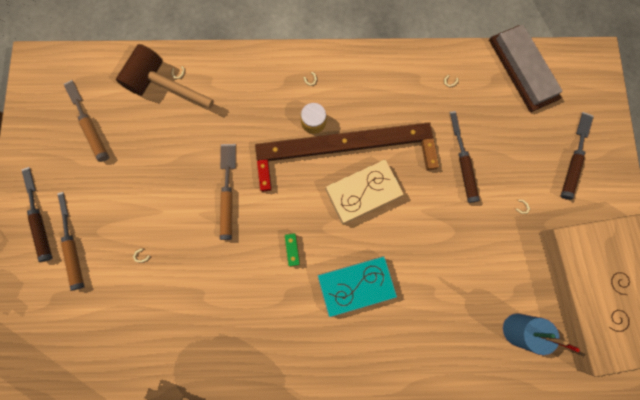

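Panel candidates are pale (365,191) and turquoise (358,287), so the pale one fits. Stop candidates are red (264,175), green (292,250) and brown (431,154). The red one at the fence's left end fits the task. I'll check this in a crop and fit the poses.

```bash
cat > h.py <<'E'
from cell import *
import cv2, numpy as np
from scipy.optimize import minimize
DIM=dict(panel=(.09,.15,.032),fence=(.04,.41,.022),red_stop=(.07,.025,.022),plain_stop=(.07,.025,.022))
def corners(n,q):
    a,b,h=np.array(DIM[n])/[2,2,1]
    P=np.array([[i*a,j*b,k*h] for k in(0,1) for i,j in((-1,-1),(1,-1),(1,1),(-1,1))])
    c,s=np.cos(q[2]),np.sin(q[2])
    return P@np.array([[c,s,0],[-s,c,0],[0,0,1]])+[q[0],q[1],0]
def sil(p,n,q):
    uv=cv2.projectPoints(corners(n,q),p['rvec'],p['tvec'],p['K'],None)[0]
    m=np.zeros((1600,2560),np.uint8)
    cv2.fillConvexPoly(m,cv2.convexHull(np.round((uv*4+1.5)).astype(np.int32)),1)
    return cv2.resize(m.astype(np.float32),(640,400),interpolation=cv2.INTER_AREA)
def fit(p,n,q0,mask):
    mask=mask.astype(np.float32)
    f=lambda q:np.abs(sil(p,n,[q[0]/1e3,q[1]/1e3,q[2]/1e2])-mask).sum()/mask.sum()
    q=np.array(q0)*[1e3,1e3,1e2]
    for d in(8,3):
        r=minimize(f,q,method='Nelder-Mead',options=dict(initial_simplex=[q,q+[d,0,0],q+[0,d,0],q+[0,0,d]],xatol=.05,fatol=1e-5));q=r.x
    return q/[1e3,1e3,1e2],r.fun
def near(p,n,xy):
    ds=trace(p,n);best=None
    uv=cv2.projectPoints(np.array([[xy[0],xy[1],.02]]),p['rvec'],p['tvec'],p['K'],None)[0].ravel()
    for d in ds:
        ys,xs=np.nonzero(d['pixels']);e=np.hypot(xs.mean()-uv[0],ys.mean()-uv[1])
        if best is None or e<best[0]:best=(e,d['pixels'])
    return best[1] if best and best[0]<25 else None
E
python3 - <<'E'
from h import *
for cam in("top","scene"):
    p=read_camera(cam)
    if cam=="top": cv2.imwrite("pics/crop.png",cv2.resize(p['pixels'][95:325,200:480],None,fx=2.6,fy=2.6,interpolation=cv2.INTER_CUBIC))
    else: cv2.imwrite("pics/scene.png",p['pixels'])
    for n,q in dict(panel=(.5587,-.0927,.3),fence=(.6716,-.0525,.1),red_stop=(.598,.132,.1),plain_stop=(.643,-.2546,.1)).items():
        m=near(p,n,q[:2])
        print(cam,n,None if m is None else fit(p,n,q,m))
E
```

```text
top panel (array([ 0.55547997, -0.09473699,  0.42559808]), np.float64(0.027338286861777306))
top fence (array([ 0.67463393, -0.05511264,  0.11810869]), np.float64(0.05996519327163696))
top red_stop (array([0.59622857, 0.1302416 , 0.13369856]), np.float64(0.24659454822540283))
top plain_stop None
scene panel (array([ 0.55750908, -0.09259814,  0.42922689]), np.float64(0.03909553959965706))
scene fence (array([ 0.67687612, -0.05243866,  0.11689379]), np.float64(0.11109394580125809))
scene red_stop (array([0.59834299, 0.13264513, 0.12880083]), np.float64(0.25202205777168274))
scene plain_stop (array([ 0.64098182, -0.24986921,  0.12433717]), np.float64(0.18446601927280426))
```

View pics/crop.png

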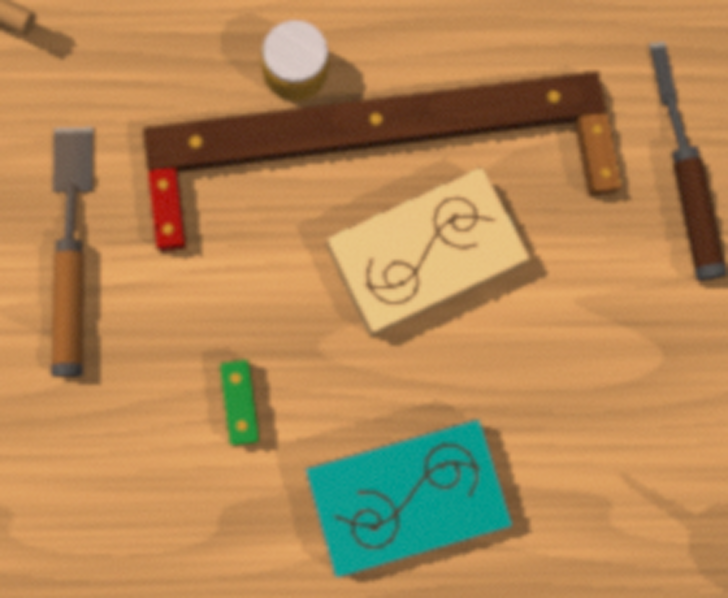

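View pics/scene.png

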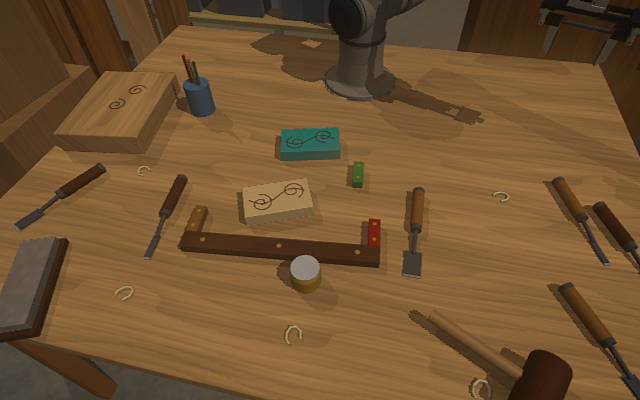

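The crop confirms it: the pale panel is at crop (430,250), the red stop at (167,208) on the fence's left end, and the green and turquoise look-alikes stand apart. The scene view agrees, with the fence at (280,248) and the red stop at (374,233).

Next I plan the approach: two open fingers behind the long near face.

```bash
cat >> h.py <<'E'
from scipy.spatial.transform import Rotation as Ro
import cell
FY=.1175; F0=np.array([.6757,-.0538])
def f2w(u,v):
    c,s=np.cos(FY),np.sin(FY); return F0+np.array([c*u-s*v,s*u+c*v])
def w2f(xy):
    c,s=np.cos(FY),np.sin(FY); d=np.array(xy[:2])-F0; return np.array([c*d[0]+s*d[1],-s*d[0]+c*d[1]])
def row(x,y,z,yaw):
    s=observe(); R0=Ro.from_euler('xyz',s['tool_rot'])
    R=Ro.from_euler('xyz',[np.pi,0,yaw]); t=R0.inv().apply(np.array([x,y,z])-s['tool_pos'])*1e3
    return np.r_[t,np.degrees((R0.inv()*R).as_rotvec())].round(1)
E
python3 - <<'E'
from h import *
print([n for n in dir(cell) if not n.startswith('_')],getattr(cell,'finger_overhang',None), observe().get('finger_overhang'))
p=np.array([.5565,-.0937]);a=.427;d=np.array([np.cos(a),np.sin(a)])
b=p-d*.075
print(b); print(row(*b,.2,a)); print(row(*b,.066,a))
E
```

```text
['IKError', 'boxes_of', 'finger_overhang', 'hand_in', 'mark_of', 'observe', 'read_camera', 'trace'] 0.0655 None
[ 0.48823408 -0.12476065]
[-501.  -470.4   92.2    0.    -0.   135. ]
[-501.  -470.4  226.2    0.    -0.   135. ]
```

Call:
arm_command([
  {"x": -501,"y": -470,"z": 92,"rz": 135},
  {"x": -501,"y": -470,"z": 92,"rz": 135},
  {"x": -501,"y": -470,"z": 92,"rz": 135},
  {"x": -501,"y": -470,"z": 92,"rz": 135},
  {"x": -501,"y": -470,"z": 92,"rz": 135},
  {"x": -501,"y": -470,"z": 92,"rz": 135},
  {"x": -501,"y": -470,"z": 92,"rz": 135},
  {"x": -501,"y": -470,"z": 92,"rz": 135},
  {"x": -501,"y": -470,"z": 92,"rz": 135},
  {"x": -501,"y": -470,"z": 92,"rz": 135},
  {"x": -501,"y": -470,"z": 92,"rz": 135},
  {"x": -501,"y": -470,"z": 92,"rz": 135},
  {"x": -501,"y": -470,"z": 92,"rz": 135},
  {"x": -501,"y": -470,"z": 92,"rz": 135},
  {"x": -501,"y": -470,"z": 92,"rz": 135},
  {"x": -501,"y": -470,"z": 92,"rz": 135},
  {"x": -501,"y": -470,"z": 92,"rz": 135},
  {"x": -501,"y": -470,"z": 92,"rz": 135},
  {"x": -501,"y": -470,"z": 92,"rz": 135},
  {"x": -501,"y": -470,"z": 92,"rz": 135},
], hand=91.8)

```text
invalid input
```

Run:
```python
from h import *
s=observe();print(s['tool_pos'],s['tool_rot'],s['qpos'].round(2) if hasattr(s['qpos'],'round') else s['qpos'])
p=np.array([.5565,-.0937]);a=.427;d=np.array([np.cos(a),np.sin(a)])
b=p-d*.075
print(row(*b,.0735,a))
```

```text
[0.18433389 0.49160995 0.2922635 ] [3.14144756e+00 7.31848295e-06 2.78278955e+00] [ 1.07  0.34  1.52  0.    1.28 -0.15]
[-501.  -470.4  218.7    0.    -0.   135. ]
```

Call:
arm_command([
  {"x": -501,"y": -470,"z": 92,"rx": 0,"ry": 0,"rz": 135},
  {"x": -501,"y": -470,"z": 92,"rx": 0,"ry": 0,"rz": 135},
  {"x": -501,"y": -470,"z": 92,"rx": 0,"ry": 0,"rz": 135},
  {"x": -501,"y": -470,"z": 92,"rx": 0,"ry": 0,"rz": 135},
  {"x": -501,"y": -470,"z": 92,"rx": 0,"ry": 0,"rz": 135},
  {"x": -501,"y": -470,"z": 92,"rx": 0,"ry": 0,"rz": 135},
  {"x": -501,"y": -470,"z": 92,"rx": 0,"ry": 0,"rz": 135},
  {"x": -501,"y": -470,"z": 92,"rx": 0,"ry": 0,"rz": 135},
  {"x": -501,"y": -470,"z": 92,"rx": 0,"ry": 0,"rz": 135},
  {"x": -501,"y": -470,"z": 92,"rx": 0,"ry": 0,"rz": 135},
  {"x": -501,"y": -470,"z": 92,"rx": 0,"ry": 0,"rz": 135},
  {"x": -501,"y": -470,"z": 92,"rx": 0,"ry": 0,"rz": 135},
  {"x": -501,"y": -470,"z": 92,"rx": 0,"ry": 0,"rz": 135},
  {"x": -501,"y": -470,"z": 92,"rx": 0,"ry": 0,"rz": 135},
  {"x": -501,"y": -470,"z": 92,"rx": 0,"ry": 0,"rz": 135},
  {"x": -501,"y": -470,"z": 92,"rx": 0,"ry": 0,"rz": 135},
  {"x": -501,"y": -470,"z": 92,"rx": 0,"ry": 0,"rz": 135},
  {"x": -501,"y": -470,"z": 92,"rx": 0,"ry": 0,"rz": 135},
])

```text
time: 2.7
tool_pos: [0.4884, -0.1243, 0.2003]
tool_rot: [3.142, -0.0, 0.43]
contact_force: [-0.3, -0.9, 0.5]
opening: 0.092
grip_force: 0.0
```

Run:
```python
from h import *
s=observe();print(s['tool_pos'],s['tool_rot'],s['qpos'],s['time'])
p=np.array([.5565,-.0937]);a=.427;d=np.array([np.cos(a),np.sin(a)])
b=p-d*.075
print(row(*b,.0735,a))
```

```text
[ 0.4884078  -0.12432137  0.20025316] [ 3.14157539e+00 -1.39887615e-04  4.29734208e-01] [-4.01476822e-01  4.00496715e-01  1.71414878e+00  1.07176610e-04
  1.02684013e+00  7.39529837e-01] 2.7
[ -0.4   0.3 126.8   0.   -0.    0.2]
```

Call:
arm_command([
  {"x": 0,"y": 0,"z": 40,"rx": 0,"ry": 0,"rz": 0},
  {"x": 0,"y": 0,"z": 80,"rx": 0,"ry": 0,"rz": 0},
  {"x": 0,"y": 0,"z": 110,"rx": 0,"ry": 0,"rz": 0},
  {"x": 0,"y": 0,"z": 127,"rx": 0,"ry": 0,"rz": 0},
  {"x": 0,"y": 0,"z": 127,"rx": 0,"ry": 0,"rz": 0},
  {"x": 8,"y": 0,"z": 127,"rx": 0,"ry": 0,"rz": 0},
  {"x": 14,"y": 0,"z": 127,"rx": 0,"ry": 0,"rz": 0},
  {"x": 18,"y": 0,"z": 127,"rx": 0,"ry": 0,"rz": 0},
  {"x": 21,"y": 0,"z": 127,"rx": 0,"ry": 0,"rz": 0},
  {"x": 24,"y": 0,"z": 127,"rx": 0,"ry": 0,"rz": 0},
  {"x": 27,"y": 0,"z": 127,"rx": 0,"ry": 0,"rz": 0},
])

```text
time: 3.8
tool_pos: [0.513, -0.1131, 0.0734]
tool_rot: [-3.142, 0.0, 0.427]
contact_force: [-1.6, -1.1, 1.8]
opening: 0.0915
grip_force: 1.2
```

Run:
```python
from h import *
s=observe();print(s['tool_pos'],s['contact_force'])
p=read_camera("scene");cv2.imwrite("pics/s2.png",p['pixels'][130:290,150:420].repeat(2,0).repeat(2,1))
print(row(*f2w(-.126,-.030),.0735,FY))
```

```text
[ 0.51302949 -0.11312607  0.07343811] [-1.60250209 -1.14207817  1.75937863]
[43.   3.5 -0.1  0.  -0.  17.7]
```

View pics/s2.png

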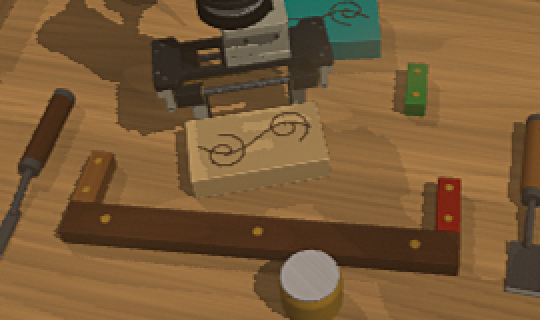

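The open hand sits behind the panel, with both fingers against its near face at about (190,105) and (300,92). The panel is flat and aligned with the hand. Now I'll push forward while turning, stopping about 5 mm short.

Call:
arm_command([
  {"x": 3,"y": 0,"z": 0,"rx": 0,"ry": 0,"rz": 1},
  {"x": 6,"y": 0,"z": 0,"rx": 0,"ry": 0,"rz": 2},
  {"x": 9,"y": 1,"z": 0,"rx": 0,"ry": 0,"rz": 3.5},
  {"x": 12,"y": 1,"z": 0,"rx": 0,"ry": 0,"rz": 5},
  {"x": 15,"y": 1,"z": 0,"rx": 0,"ry": 0,"rz": 6.5},
  {"x": 18,"y": 1,"z": 0,"rx": 0,"ry": 0,"rz": 8},
  {"x": 21,"y": 2,"z": 0,"rx": 0,"ry": 0,"rz": 9.5},
  {"x": 24,"y": 2,"z": 0,"rx": 0,"ry": 0,"rz": 11},
  {"x": 27,"y": 2,"z": 0,"rx": 0,"ry": 0,"rz": 12.5},
  {"x": 30,"y": 3,"z": 0,"rx": 0,"ry": 0,"rz": 14},
  {"x": 33,"y": 3,"z": 0,"rx": 0,"ry": 0,"rz": 15.5},
  {"x": 36,"y": 3,"z": 0,"rx": 0,"ry": 0,"rz": 17},
  {"x": 39,"y": 3,"z": 0,"rx": 0,"ry": 0,"rz": 17.7},
  {"x": 43,"y": 3,"z": 0,"rx": 0,"ry": 0,"rz": 17.7},
  {"x": 43,"y": 3,"z": 0,"rx": 0,"ry": 0,"rz": 17.7},
])

```text
time: 5.35
tool_pos: [0.5541, -0.098, 0.0734]
tool_rot: [3.141, -0.001, 0.118]
contact_force: [0.5, 0.3, -1.3]
opening: 0.0919
grip_force: 0.0
```

```bash
cat >> h.py <<'E'
def where(q0=None):
    for cam in("scene","top"):
        p=read_camera(cam)
        m=near(p,"panel",q0[:2])
        if m is None: print(cam,None);continue
        q,e=fit(p,"panel",q0,m); print(cam,"panel fence-frame mm",(w2f(q)*1e3).round(1),"relyaw deg",np.degrees(q[2]-FY).round(2),"res",round(e,3))
    return q
def st():
    s=observe();print("tool fence mm",(w2f(s['tool_pos'])*1e3).round(1),s['tool_pos'][2],"yaw rel",np.degrees(s['tool_rot'][2]-FY).round(2),"F",s['contact_force'],"t",s['time'])
E
python3 - <<'E'
from h import *
st(); where((*f2w(-.0715,-.03),FY))
print(row(*f2w(-.1195,-.030),.0735,FY))
E
```

```text
tool fence mm [-125.9  -29.7] 0.0733643717272367 yaw rel 0.03 F [ 0.46054958  0.30448137 -1.30188672] t 5.35
scene panel fence-frame mm [-74.9 -25.8] relyaw deg 2.35 res 0.139
top None
[ 7.   0.2 -0.1  0.  -0.   0. ]
```

Call:
arm_command([
  {"x": 2,"y": 0,"z": 0,"rx": 0,"ry": 0,"rz": 0},
  {"x": 4,"y": 0,"z": 0,"rx": 0,"ry": 0,"rz": 0},
  {"x": 5,"y": 0,"z": 0,"rx": 0,"ry": 0,"rz": 0},
  {"x": 6,"y": 0,"z": 0,"rx": 0,"ry": 0,"rz": 0},
  {"x": 6.5,"y": 0,"z": 0,"rx": 0,"ry": 0,"rz": 0},
  {"x": 6.5,"y": 0,"z": 0,"rx": 0,"ry": 0,"rz": 0},
])

```text
time: 6.15
tool_pos: [0.5588, -0.0975, 0.0731]
tool_rot: [-3.141, 0.003, 0.118]
contact_force: [-5.5, -1.4, 3.1]
opening: 0.0916
grip_force: 3.2
```

Run:
```python
from h import *
st(); where((*f2w(-.0655,-.03),FY))
```

```text
tool fence mm [-121.2  -29.7] 0.07308698919364355 yaw rel 0.02 F [-5.48474522 -1.35777752  3.11705282] t 6.15
scene panel fence-frame mm [-70.9 -26.6] relyaw deg 2.02 res 0.156
top None
```

Call:
arm_command([
  {"x": 1,"y": 0,"z": 0,"rx": 0,"ry": 0,"rz": 0},
  {"x": 2,"y": 0,"z": 0,"rx": 0,"ry": 0,"rz": 0},
  {"x": 2,"y": 0,"z": 0,"rx": 0,"ry": 0,"rz": 0},
  {"x": 2,"y": 0,"z": 0,"rx": 0,"ry": 0,"rz": 0},
])

```text
time: 6.75
tool_pos: [0.559, -0.0974, 0.073]
tool_rot: [-3.14, 0.007, 0.118]
contact_force: [-13.0, -4.1, 8.5]
opening: 0.092
grip_force: 6.8
```

Run:
```python
from h import *
st()
```

```text
tool fence mm [-121.   -29.6] 0.07298965444217481 yaw rel 0.03 F [-12.9986536   -4.14998146   8.47757108] t 6.75
```

Call:
arm_command([
  {"x": -10,"y": 0,"z": 0,"rx": 0,"ry": 0,"rz": 0},
  {"x": -30,"y": 0,"z": 0,"rx": 0,"ry": 0,"rz": 0},
  {"x": -30,"y": 0,"z": -40,"rx": 0,"ry": 0,"rz": 0},
  {"x": -60,"y": 0,"z": -80,"rx": 0,"ry": 0,"rz": 0},
  {"x": -100,"y": 0,"z": -110,"rx": 0,"ry": 0,"rz": 0},
  {"x": -140,"y": 0,"z": -110,"rx": 0,"ry": 0,"rz": 0},
  {"x": -150,"y": 0,"z": -110,"rx": 0,"ry": 0,"rz": 0},
])

```text
time: 7.45
tool_pos: [0.41, -0.1145, 0.1839]
tool_rot: [3.141, -0.0, 0.117]
contact_force: [0.7, 0.1, 1.0]
opening: 0.0921
grip_force: 0.0
```

Run:
```python
from h import *
st(); where((*f2w(-.0655,-.03),FY))
p=read_camera("top");cv2.imwrite("pics/t3.png",cv2.resize(p['pixels'][110:250,220:460],None,fx=3.3,fy=3.3,interpolation=cv2.INTER_CUBIC))
```

```text
tool fence mm [-271.   -29.1] 0.18390997371714143 yaw rel -0.04 F [0.68782409 0.05309981 0.97805602] t 7.45
scene panel fence-frame mm [-70.1 -26.3] relyaw deg 3.14 res 0.194
top panel fence-frame mm [-66.3 -29.9] relyaw deg 0.1 res 0.031
```

View pics/t3.png

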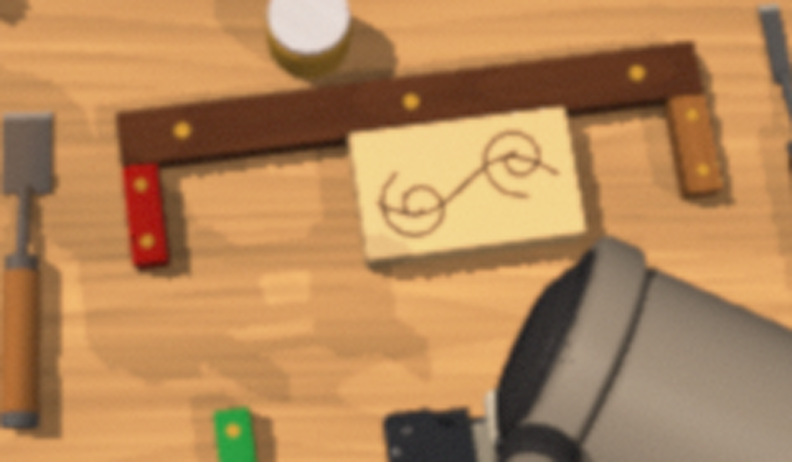

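The panel at crop (465,180) lies flush on the fence (0.1° off), with the red stop at (146,215). Next is the end push along the fence.

Run:
```python
from h import *
print(row(*f2w(-.067,-.132),.184,FY+np.pi/2))
```

```text
[ 1.998e+02  1.019e+02 -6.000e-01  1.000e-01 -0.000e+00 -9.000e+01]
```

Call:
arm_command([
  {"x": 200,"y": 102,"z": -20,"rx": 0,"ry": 0,"rz": -90},
  {"x": 200,"y": 102,"z": -20,"rx": 0,"ry": 0,"rz": -90},
  {"x": 200,"y": 102,"z": -20,"rx": 0,"ry": 0,"rz": -90},
  {"x": 200,"y": 102,"z": -20,"rx": 0,"ry": 0,"rz": -90},
  {"x": 200,"y": 102,"z": -20,"rx": 0,"ry": 0,"rz": -90},
  {"x": 200,"y": 102,"z": -20,"rx": 0,"ry": 0,"rz": -90},
  {"x": 200,"y": 102,"z": -20,"rx": 0,"ry": 0,"rz": -90},
  {"x": 200,"y": 102,"z": -20,"rx": 0,"ry": 0,"rz": -90},
  {"x": 200,"y": 102,"z": -20,"rx": 0,"ry": 0,"rz": -90},
  {"x": 200,"y": 102,"z": -20,"rx": 0,"ry": 0,"rz": -90},
  {"x": 200,"y": 102,"z": -20,"rx": 0,"ry": 0,"rz": -90},
  {"x": 200,"y": 102,"z": -20,"rx": 0,"ry": 0,"rz": -90},
  {"x": 200,"y": 102,"z": -20,"rx": 0,"ry": 0,"rz": -90},
  {"x": 200,"y": 102,"z": -20,"rx": 0,"ry": 0,"rz": -90},
  {"x": 200,"y": 102,"z": -20,"rx": 0,"ry": 0,"rz": -90},
], hand=30)

```text
time: 9.2
tool_pos: [0.6236, -0.1925, 0.203]
tool_rot: [-3.142, -0.0, 1.688]
contact_force: [-0.6, -0.6, -0.9]
opening: 0.0305
grip_force: 0.0
```

Run:
```python
from h import *
st();print(observe()['opening'],row(*f2w(-.067,-.132),.0735,FY+np.pi/2))
```

```text
tool fence mm [ -68.  -131.6] 0.20297940424429445 yaw rel 89.97 F [-0.62779082 -0.63142264 -0.93809365] t 9.2
0.03045305297526431 [ -0.4   1.  129.5  -0.   -0.   -0. ]
```

Call:
arm_command([
  {"x": 0,"y": 1,"z": 45,"rx": 0,"ry": 0,"rz": 0},
  {"x": 0,"y": 1,"z": 85,"rx": 0,"ry": 0,"rz": 0},
  {"x": 0,"y": 1,"z": 115,"rx": 0,"ry": 0,"rz": 0},
  {"x": 0,"y": 1,"z": 129,"rx": 0,"ry": 0,"rz": 0},
  {"x": 0,"y": 1,"z": 129,"rx": 0,"ry": 0,"rz": 0},
  {"x": 8,"y": 1,"z": 129,"rx": 0,"ry": 0,"rz": 0},
  {"x": 14,"y": 1,"z": 129,"rx": 0,"ry": 0,"rz": 0},
  {"x": 17,"y": 1,"z": 129,"rx": 0,"ry": 0,"rz": 0},
  {"x": 20,"y": 1,"z": 129,"rx": 0,"ry": 0,"rz": 0},
  {"x": 24,"y": 1,"z": 129,"rx": 0,"ry": 0,"rz": 0},
  {"x": 28,"y": 1,"z": 129,"rx": 0,"ry": 0,"rz": 0},
  {"x": 32,"y": 1,"z": 129,"rx": 0,"ry": 0,"rz": 0},
  {"x": 36,"y": 1,"z": 129,"rx": 0,"ry": 0,"rz": 0},
  {"x": 40,"y": 1,"z": 129,"rx": 0,"ry": 0,"rz": 0},
  {"x": 44,"y": 1,"z": 129,"rx": 0,"ry": 0,"rz": 0},
  {"x": 48,"y": 1,"z": 129,"rx": 0,"ry": 0,"rz": 0},
  {"x": 52,"y": 1,"z": 129,"rx": 0,"ry": 0,"rz": 0},
  {"x": 56,"y": 1,"z": 129,"rx": 0,"ry": 0,"rz": 0},
  {"x": 60,"y": 1,"z": 129,"rx": 0,"ry": 0,"rz": 0},
  {"x": 60,"y": 1,"z": 129,"rx": 0,"ry": 0,"rz": 0},
])

```text
time: 11.2
tool_pos: [0.6171, -0.1319, 0.074]
tool_rot: [-3.141, -0.001, 1.689]
contact_force: [1.5, -0.1, 0.9]
opening: 0.03
grip_force: 0.0
```

Run:
```python
from h import *
st(); where((*f2w(-.065,.015),FY))
```

```text
tool fence mm [-67.3 -70.7] 0.07399298703657095 yaw rel 90.04 F [ 1.49195123 -0.12896907  0.89482824] t 11.2
scene panel fence-frame mm [-75.2  18.9] relyaw deg 1.51 res 0.197
top panel fence-frame mm [-65.9  18.1] relyaw deg -0.27 res 0.522
```

Call:
arm_command([
  {"x": 5,"y": 0,"z": 0,"rx": 0,"ry": 0,"rz": 0},
  {"x": 10,"y": 0,"z": 0,"rx": 0,"ry": 0,"rz": 0},
  {"x": 15,"y": 0,"z": 0,"rx": 0,"ry": 0,"rz": 0},
  {"x": 20,"y": 0,"z": 0,"rx": 0,"ry": 0,"rz": 0},
  {"x": 25,"y": 0,"z": 0,"rx": 0,"ry": 0,"rz": 0},
  {"x": 30,"y": 0,"z": 0,"rx": 0,"ry": 0,"rz": 0},
  {"x": 35,"y": 0,"z": 0,"rx": 0,"ry": 0,"rz": 0},
  {"x": 40,"y": 0,"z": 0,"rx": 0,"ry": 0,"rz": 0},
  {"x": 45,"y": 0,"z": 0,"rx": 0,"ry": 0,"rz": 0},
  {"x": 50,"y": 0,"z": 0,"rx": 0,"ry": 0,"rz": 0},
  {"x": 55,"y": 0,"z": 0,"rx": 0,"ry": 0,"rz": 0},
  {"x": 60,"y": 0,"z": 0,"rx": 0,"ry": 0,"rz": 0},
  {"x": 64,"y": 0,"z": 0,"rx": 0,"ry": 0,"rz": 0},
  {"x": 68,"y": 0,"z": 0,"rx": 0,"ry": 0,"rz": 0},
  {"x": 72,"y": 0,"z": 0,"rx": 0,"ry": 0,"rz": 0},
  {"x": 76,"y": 0,"z": 0,"rx": 0,"ry": 0,"rz": 0},
  {"x": 80,"y": 0,"z": 0,"rx": 0,"ry": 0,"rz": 0},
  {"x": 82,"y": 0,"z": 0,"rx": 0,"ry": 0,"rz": 0},
  {"x": 84,"y": 0,"z": 0,"rx": 0,"ry": 0,"rz": 0},
  {"x": 84,"y": 0,"z": 0,"rx": 0,"ry": 0,"rz": 0},
])

```text
time: 13.4
tool_pos: [0.6075, -0.0491, 0.0743]
tool_rot: [3.142, -0.0, 1.689]
contact_force: [-0.0, 0.7, 0.2]
opening: 0.0299
grip_force: 0.0
```

Run:
```python
from h import *
st(); where((*f2w(-.065,.1),FY))
```

```text
tool fence mm [-67.2  12.6] 0.07427067790897933 yaw rel 90.02 F [-0.01208444  0.65060843  0.19259834] t 13.4
scene panel fence-frame mm [-77.  111.6] relyaw deg 0.18 res 0.308
top None
```

Call:
arm_command([
  {"x": 2,"y": 0,"z": 0,"rx": 0,"ry": 0,"rz": 0},
  {"x": 4,"y": 0,"z": 0,"rx": 0,"ry": 0,"rz": 0},
  {"x": 5.5,"y": 0,"z": 0,"rx": 0,"ry": 0,"rz": 0},
  {"x": 7,"y": 0,"z": 0,"rx": 0,"ry": 0,"rz": 0},
  {"x": 8,"y": 0,"z": 0,"rx": 0,"ry": 0,"rz": 0},
  {"x": 8,"y": 0,"z": 0,"rx": 0,"ry": 0,"rz": 0},
])

```text
time: 14.2
tool_pos: [0.6069, -0.043, 0.0743]
tool_rot: [3.141, 0.002, 1.689]
contact_force: [0.5, -7.8, -0.9]
opening: 0.0299
grip_force: 4.3
```

Run:
```python
from h import *
st()
```

```text
tool fence mm [-67.1  18.8] 0.07431646984344761 yaw rel 90.02 F [ 0.49895164 -7.78102493 -0.92096769] t 14.2
```

Resistance started at 18.8 mm, matching the same offset seen at the fence. I'll press a little more to confirm.

Call:
arm_command([
  {"x": 1,"y": 0,"z": 0,"rx": 0,"ry": 0,"rz": 0},
  {"x": 2,"y": 0,"z": 0,"rx": 0,"ry": 0,"rz": 0},
  {"x": 2,"y": 0,"z": 0,"rx": 0,"ry": 0,"rz": 0},
])

```text
time: 14.5
tool_pos: [0.6068, -0.0428, 0.0745]
tool_rot: [3.141, 0.005, 1.689]
contact_force: [0.6, -16.1, -1.2]
opening: 0.0298
grip_force: 8.0
```

Run:
```python
from h import *
st()
```

```text
tool fence mm [-67.1  19. ] 0.07453662887557895 yaw rel 90.02 F [  0.55770445 -16.05437594  -1.15622818] t 14.5
```

Call:
arm_command([
  {"x": -8,"y": 0,"z": 0,"rx": 0,"ry": 0,"rz": 0},
  {"x": -30,"y": 0,"z": 0,"rx": 0,"ry": 0,"rz": 0},
  {"x": -30,"y": 0,"z": -45,"rx": 0,"ry": 0,"rz": 0},
  {"x": -30,"y": 0,"z": -90,"rx": 0,"ry": 0,"rz": 0},
  {"x": -30,"y": -45,"z": -110,"rx": 0,"ry": 0,"rz": 8},
  {"x": -30,"y": -90,"z": -110,"rx": 0,"ry": 0,"rz": 16},
  {"x": -30,"y": -135,"z": -110,"rx": 0,"ry": 0,"rz": 24},
  {"x": -30,"y": -180,"z": -110,"rx": 0,"ry": 0,"rz": 32},
  {"x": -30,"y": -200,"z": -110,"rx": 0,"ry": 0,"rz": 40},
  {"x": -30,"y": -200,"z": -110,"rx": 0,"ry": 0,"rz": 48},
  {"x": -30,"y": -200,"z": -110,"rx": 0,"ry": 0,"rz": 56},
  {"x": -30,"y": -200,"z": -110,"rx": 0,"ry": 0,"rz": 64},
  {"x": -30,"y": -200,"z": -110,"rx": 0,"ry": 0,"rz": 72},
  {"x": -30,"y": -200,"z": -110,"rx": 0,"ry": 0,"rz": 80},
  {"x": -30,"y": -200,"z": -110,"rx": 0,"ry": 0,"rz": 88},
  {"x": -30,"y": -200,"z": -110,"rx": 0,"ry": 0,"rz": 90},
  {"x": -30,"y": -200,"z": -110,"rx": 0,"ry": 0,"rz": 90},
])

```text
time: 16.2
tool_pos: [0.4112, -0.0925, 0.1843]
tool_rot: [-3.141, -0.0, 0.118]
contact_force: [0.5, 0.4, -0.2]
opening: 0.0299
grip_force: 0.0
```

Run:
```python
from h import *
st(); where((*f2w(-.065,.105),FY))
print(row(*f2w(-.145,.100),.184,FY))
p=read_camera("top");cv2.imwrite("pics/t4.png",cv2.resize(p['pixels'][110:250,220:460],None,fx=3.3,fy=3.3,interpolation=cv2.INTER_CUBIC))
```

```text
tool fence mm [-267.2   -7.4] 0.1842659977723814 yaw rel 0.01 F [ 0.46091471  0.37404104 -0.16352995] t 16.2
scene panel fence-frame mm [-76.  106.7] relyaw deg -0.99 res 0.167
top panel fence-frame mm [-67.3 104.8] relyaw deg 0.35 res 0.054
[ 1.223e+02 -1.075e+02  3.000e-01 -0.000e+00 -0.000e+00  1.000e-01]
```

View pics/t4.png

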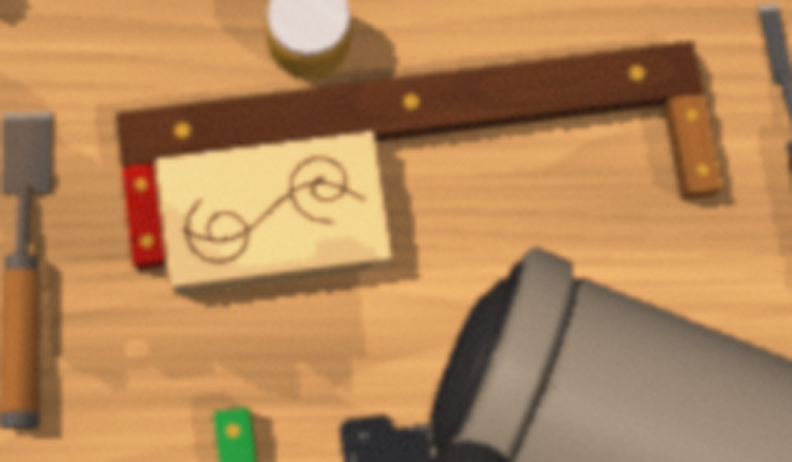

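The panel at crop (270,210) is against the red stop (145,215) and about 1 mm or less off the fence. I'll press the long face once more with the open hand.

Call:
arm_command([
  {"x": 40,"y": -40,"z": 0,"rx": 0,"ry": 0,"rz": 0},
  {"x": 80,"y": -75,"z": 0,"rx": 0,"ry": 0,"rz": 0},
  {"x": 110,"y": -108,"z": 0,"rx": 0,"ry": 0,"rz": 0},
  {"x": 117,"y": -108,"z": 0,"rx": 0,"ry": 0,"rz": 0},
  {"x": 117,"y": -108,"z": 0,"rx": 0,"ry": 0,"rz": 0},
  {"x": 117,"y": -108,"z": 40,"rx": 0,"ry": 0,"rz": 0},
  {"x": 117,"y": -108,"z": 80,"rx": 0,"ry": 0,"rz": 0},
  {"x": 117,"y": -108,"z": 110,"rx": 0,"ry": 0,"rz": 0},
  {"x": 117,"y": -108,"z": 110,"rx": 0,"ry": 0,"rz": 0},
  {"x": 127,"y": -108,"z": 110,"rx": 0,"ry": 0,"rz": 0},
  {"x": 135,"y": -108,"z": 110,"rx": 0,"ry": 0,"rz": 0},
  {"x": 140,"y": -108,"z": 110,"rx": 0,"ry": 0,"rz": 0},
  {"x": 143,"y": -108,"z": 110,"rx": 0,"ry": 0,"rz": 0},
  {"x": 145,"y": -108,"z": 110,"rx": 0,"ry": 0,"rz": 0},
  {"x": 147,"y": -108,"z": 110,"rx": 0,"ry": 0,"rz": 0},
  {"x": 148,"y": -108,"z": 110,"rx": 0,"ry": 0,"rz": 0},
  {"x": 148,"y": -108,"z": 110,"rx": 0,"ry": 0,"rz": 0},
], hand=91)

```text
time: 18.15
tool_pos: [0.5436, 0.0318, 0.074]
tool_rot: [-3.141, 0.005, 0.118]
contact_force: [-7.0, -1.0, 5.2]
opening: 0.0911
grip_force: 3.6
```

Run:
```python
from h import *
st();print(observe()['torque'])
```

```text
tool fence mm [-121.2  100.5] 0.07398395355499521 yaw rel 0.03 F [-6.97705362 -0.98045655  5.19800217] t 18.15
[-2.93340566e-01  1.26243638e+00 -1.04691131e-03]
```

Call:
arm_command([
  {"x": 1,"y": 0,"z": 0,"rx": 0,"ry": 0,"rz": 0},
  {"x": 2,"y": 0,"z": 0,"rx": 0,"ry": 0,"rz": 0},
  {"x": 2,"y": 0,"z": 0,"rx": 0,"ry": 0,"rz": 0},
  {"x": -4,"y": 0,"z": 0,"rx": 0,"ry": 0,"rz": 0},
  {"x": -30,"y": 0,"z": 0,"rx": 0,"ry": 0,"rz": 0},
  {"x": -30,"y": 0,"z": -45,"rx": 0,"ry": 0,"rz": 0},
  {"x": -50,"y": 30,"z": -85,"rx": 0,"ry": 0,"rz": 0},
  {"x": -90,"y": 60,"z": -110,"rx": 0,"ry": 0,"rz": 0},
  {"x": -130,"y": 85,"z": -110,"rx": 0,"ry": 0,"rz": 0},
  {"x": -150,"y": 110,"z": -110,"rx": 0,"ry": 0,"rz": 0},
  {"x": -150,"y": 130,"z": -110,"rx": 0,"ry": 0,"rz": 0},
  {"x": -150,"y": 130,"z": -110,"rx": 0,"ry": 0,"rz": 0},
])

```text
time: 19.35
tool_pos: [0.4121, -0.117, 0.1849]
tool_rot: [3.14, -0.002, 0.114]
contact_force: [-0.6, -0.4, 0.6]
opening: 0.0913
grip_force: 0.0
```

Run:
```python
from h import *
st(); where((*f2w(-.065,.105),FY))
p=read_camera("top");cv2.imwrite("pics/t5.png",cv2.resize(p['pixels'][130:220,240:370],None,fx=6,fy=6,interpolation=cv2.INTER_CUBIC))
for n in["wide_chisel","narrow_chisel","wax_tin"]: print(n,[d['point'] for d in mark_of(p,n)][:1])
```

```text
tool fence mm [-269.2  -31.8] 0.18486901651966928 yaw rel -0.18 F [-0.62998787 -0.36252999  0.62126867] t 19.35
scene panel fence-frame mm [-75.4 106.6] relyaw deg 0.44 res 0.157
top panel fence-frame mm [-66.4 103.6] relyaw deg -0.33 res 0.033
wide_chisel [[0.5629, 0.2169, -0.0009]]
narrow_chisel [[0.6403, -0.3307, -0.0013]]
wax_tin [[0.7286, 0.0163, 0.0001]]
```

View pics/t5.png

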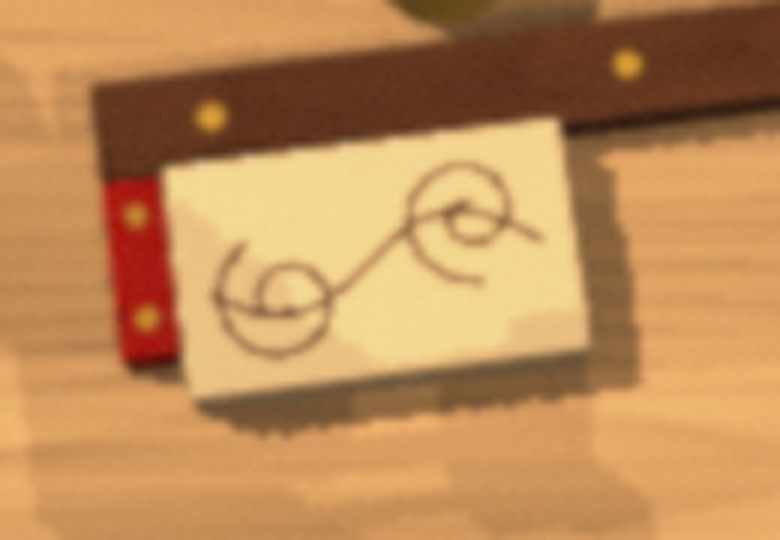

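The panel at crop (375,255) touches the fence line and the red stop's face (170,270), to within about 1 mm. I'll finish with a gentle end nudge that also drags slightly toward the fence.

Run:
```python
from h import *
print(row(*f2w(-.068,.002),.185,FY+np.pi/2))
```

```text
[201.  -30.7  -1.   -0.   -0.  -89.9]
```

Call:
arm_command([
  {"x": 0,"y": 50,"z": 0,"rx": 0,"ry": 0,"rz": -8},
  {"x": 0,"y": 50,"z": 0,"rx": 0,"ry": 0,"rz": -16},
  {"x": 0,"y": 50,"z": 0,"rx": 0,"ry": 0,"rz": -24},
  {"x": 40,"y": 40,"z": 0,"rx": 0,"ry": 0,"rz": -32},
  {"x": 80,"y": 20,"z": 0,"rx": 0,"ry": 0,"rz": -40},
  {"x": 120,"y": 0,"z": 0,"rx": 0,"ry": 0,"rz": -48},
  {"x": 160,"y": -10,"z": 0,"rx": 0,"ry": 0,"rz": -56},
  {"x": 190,"y": -20,"z": 0,"rx": 0,"ry": 0,"rz": -64},
  {"x": 201,"y": -20,"z": 0,"rx": 0,"ry": 0,"rz": -72},
  {"x": 201,"y": -20,"z": 0,"rx": 0,"ry": 0,"rz": -80},
  {"x": 201,"y": -20,"z": 0,"rx": 0,"ry": 0,"rz": -88},
  {"x": 201,"y": -20,"z": 0,"rx": 0,"ry": 0,"rz": -89.9},
  {"x": 201,"y": -20,"z": 0,"rx": 0,"ry": 0,"rz": -89.9},
], hand=30)

```text
time: 21.05
tool_pos: [0.6091, -0.0708, 0.1838]
tool_rot: [-3.141, -0.0, 1.688]
contact_force: [0.1, 0.1, 0.5]
opening: 0.0297
grip_force: 0.0
```

Run:
```python
from h import *
st();print(observe()['opening'],row(*f2w(-.068,.002),.074,FY+np.pi/2))
```

```text
tool fence mm [-68.1  -9.1] 0.18383038528359524 yaw rel 89.97 F [0.11118426 0.09350391 0.54019433] t 21.05
0.029709435015318215 [ 11.    0.2 109.8  -0.   -0.   -0. ]
```

Call:
arm_command([
  {"x": 0,"y": 0,"z": 45,"rx": 0,"ry": 0,"rz": 0},
  {"x": 0,"y": 0,"z": 85,"rx": 0,"ry": 0,"rz": 0},
  {"x": 0,"y": 0,"z": 110,"rx": 0,"ry": 0,"rz": 0},
  {"x": 0,"y": 0,"z": 110,"rx": 0,"ry": 0,"rz": 0},
  {"x": 12,"y": 0,"z": 110,"rx": 0,"ry": 0,"rz": 0},
  {"x": 20,"y": 0,"z": 110,"rx": 0,"ry": 0,"rz": 0},
  {"x": 24,"y": 0,"z": 110,"rx": 0,"ry": 0,"rz": 0},
  {"x": 26,"y": 0,"z": 110,"rx": 0,"ry": 0,"rz": 0},
  {"x": 27,"y": 0,"z": 110,"rx": 0,"ry": 0,"rz": 0},
  {"x": 28,"y": 0.5,"z": 110,"rx": 0,"ry": 0,"rz": 0},
  {"x": 29,"y": 1,"z": 110,"rx": 0,"ry": 0,"rz": 0},
  {"x": 30,"y": 2,"z": 110,"rx": 0,"ry": 0,"rz": 0},
  {"x": 31,"y": 3,"z": 110,"rx": 0,"ry": 0,"rz": 0},
  {"x": 31,"y": 3,"z": 110,"rx": 0,"ry": 0,"rz": 0},
])

```text
time: 22.45
tool_pos: [0.6077, -0.0428, 0.0742]
tool_rot: [-3.139, 0.003, 1.687]
contact_force: [-5.0, -11.1, 2.2]
opening: 0.0301
grip_force: 5.4
```

Run:
```python
from h import *
st()
```

```text
tool fence mm [-66.3  18.8] 0.07422083712880928 yaw rel 89.94 F [ -4.98264565 -11.06954626   2.18299717] t 22.45
```

Seated against both: 11 N at the stop and 5 N toward the fence. Now I'll retreat straight back, up and away.

Call:
arm_command([
  {"x": -3,"y": 0,"z": 0,"rx": 0,"ry": 0,"rz": 0},
  {"x": -25,"y": 0,"z": 0,"rx": 0,"ry": 0,"rz": 0},
  {"x": -30,"y": 0,"z": -40,"rx": 0,"ry": 0,"rz": 0},
  {"x": -30,"y": 0,"z": -90,"rx": 0,"ry": 0,"rz": 0},
  {"x": -30,"y": -40,"z": -120,"rx": 0,"ry": 0,"rz": 0},
  {"x": -50,"y": -85,"z": -120,"rx": 0,"ry": 0,"rz": 0},
  {"x": -70,"y": -130,"z": -120,"rx": 0,"ry": 0,"rz": 0},
  {"x": -90,"y": -170,"z": -120,"rx": 0,"ry": 0,"rz": 0},
  {"x": -110,"y": -200,"z": -120,"rx": 0,"ry": 0,"rz": 0},
  {"x": -110,"y": -200,"z": -120,"rx": 0,"ry": 0,"rz": 0},
  {"x": -110,"y": -200,"z": -120,"rx": 0,"ry": 0,"rz": 0},
])

```text
time: 23.55
tool_pos: [0.4227, -0.1732, 0.1945]
tool_rot: [3.14, 0.0, 1.684]
contact_force: [1.3, 0.6, 0.8]
opening: 0.0299
grip_force: 0.0
```

Run:
```python
from h import *
st(); where((*f2w(-.065,.105),FY))
p=read_camera("top");cv2.imwrite("pics/t6.png",cv2.resize(p['pixels'][130:220,240:370],None,fx=6,fy=6,interpolation=cv2.INTER_CUBIC))
```

```text
tool fence mm [-265.2  -88.9] 0.19454661466821893 yaw rel 89.77 F [1.29649341 0.55137094 0.76320932] t 23.55
scene panel fence-frame mm [-75.5 106.3] relyaw deg 0.94 res 0.163
top panel fence-frame mm [-66.3 103.9] relyaw deg 0.05 res 0.03
```

View pics/t6.png

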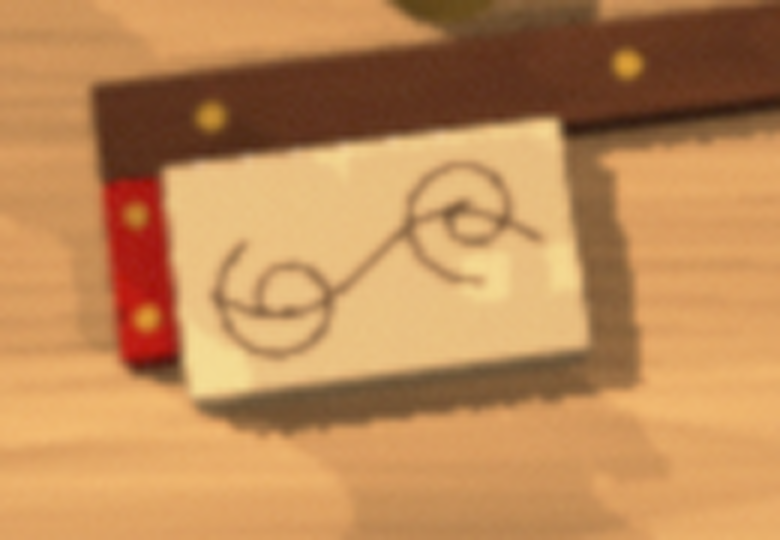

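The panel at crop (375,255) is flush to the fence (same offset as in the earlier flush fit, 0.05° off) and up against the red stop (170,270). The hand is clear.

```bash
python3 -c "
from cell import *
print(hand_in())"
```

```text
the job is handed in; nothing more can be done
None
```

The panel is pushed flush along the dark fence and up against the red stop, with the chisels and wax tin untouched and the hand clear; I handed it in at about 24 s (limit 67 s), and no verdict came back.

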